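Load the dosing funnel from a scoop and hold its sprung gate open

ROBOT

A 6-joint arm with a two-finger parallel gripper is mounted at the origin on a cart in front of the work surface, level with it; the furniture and walls round the work are solid. World frame = base frame: x ahead of the robot, y to its left, z up, the work surface at z = 0. Lengths are in mm, angles in degrees, forces in N, time in s.
With the tool pointing down it reaches from about 300 to 1000 mm from the base axis. Payload 5.1 kg.
Tool frame: the origin (TCP) lies midway between the tips of the shut fingers; the grasp point (between the pads) lies 19 mm behind it; z points along the fingers, y is the line along which they close (so a half turn about z gives the same grasp; the last joint's range is limited). The gripper opens to 95 mm and grips with 3 to 60 N. Pads are 20 mm wide; open, the fingers measure 119 mm over their backs; the gripper's body (75 mm by 180 mm) begins 59 mm behind the grasp point.
Start: joints at [63.163, 7.093, 94.555, -0, 78.352, -4.733], TCP at [244.615, 602.203, 214.656] pointing down, gripper open.
Joint ranges: [-149.61, 149.61], [-58.7, 133.49], [1.44, 155.28], [-77.14, 257.14], [18.33, 153.61], [-166.67, 166.67]. Speed limits (degrees/s): [147.25, 147.25, 180, 180, 180, 180].

INTERFACE

Orientations are given as [roll, pitch, yaw] about the fixed x, y, z axes, in that order (R = Rz(yaw) Ry(pitch) Rx(roll)).
In Python, from plant import * gives the robot as it stands. The module is installed in compiled form; this text tells all that it offers.
- The arm moves only by the tool play_rows, never from a script. Its argument "series" is a list of rows, each a list of 7 numbers: the shift along the world's x, y, z each as a share of 60 mm, from -1 to 1, then the turn, a rotation vector about the world's x, y, z each as a share of 180 degrees, from -1 to 1, then the gripper command: -1 is shut, 1 is fully open, values between are in proportion. In form: [[tx, ty, tz, rx, ry, rz, grip], ...]. A call has 1 to 12 rows; each row shifts and turns the commanded pose from where the row before left it; what a row does not reach is not made up. A row lasts 1/8 s, in which the tool goes at most 62.5 mm and 10.7 degrees, less where a joint would pass 70% of its speed; a pose out of reach is approached as far as the arm can. A call with a number of a shift or a turn outside -1 to 1 is refused whole. A call with a gripper value outside its range is refused whole. The fingers move at their own pace and stop on an object; "force" is the grip in N (left out, the last holds). Time passes only in rows, so rows that do not move let the fingers close. It gives the time, the measured TCP pose, the force, the opening and the grip force at its end, in the units of the state.
- observe(): the state, without advancing time (a new reading comes with each control period).
- grab_frame(name): name is "scene" or "top" or "wrist"; returns (picture, depth): 480x640x3 uint8, red, green, blue; 480x640 float32, mm along the optical axis (not along the pixel's ray), 0 where there is no reading.
- camera_info(name): a dict with "mtx" (3x3 intrinsics, pixels), "R" (3x3) and "t" (3): a world point X has camera coordinates R X + t. Camera axes: x right, y down, z forward; pixel columns grow to the right and rows downward; lengths in mm; the calibration is good to about 2 mm. A picture is of the moment at which its call begins: read the wrist's pose just before it. camera_info takes no time and is no camera call; for the wrist camera it gives the pose at the moment of the call.
- job_done(): hands the job in; it is judged then, once.
Trained networks look in the newest picture that a camera, given by its name, has taken for a name from the list of things; names that differ only in an ending like _2 or _b are one class to them, and where a whole thing is asked for, a point or a joint stands for the part that bears it (a point fixed in the world has none). Each returns a list of dicts, best first, with "score" (0 to 1); they miss things now and then, are a little off and sometimes report something else, mostly with a low value. They report only what shows in the picture. A call takes as long as a camera call.
- boxes_of(camera, query): "at" ([row, column] in pixels, amid what is visible of it).
The state is a dict: "time_s": time; "qpos": joint angles; "joint_vel": joint speeds; "tau": joint torques, N m; "tool_pos": TCP position; "tcp_rot": TCP orientation; "force": force on the tool from outside, world axes, zero at the start; "wrist_torque": the same for the moment, N m; "finger_gap": finger opening in mm; "finger_force": force on a finger pad.
Only numpy, scipy, OpenCV 4.12 (cv2) and the standard library are available. Lean on these libraries where they do the work, as an engineer would, in place of code of your own. Each camera call takes 0.05 s, during which the arm holds its last target. There are 200 camera calls.

TASK

Tip the four ceramic balls out of the scoop into the funnel of the dosing stand while its gate is shut, then set the empty scoop down upright on the worktop and let go of it. Then take the gate's upright handle post and swing it forward, away from the robot, against its spring, all the way to the stop, so that all four balls drop into the tray below, and finish while still holding it there with the fingers: do not let the gate spring back. Leave the two bottles and the petri dish near the work where they are.

Things in the scene. Friction and masses are not known exactly. Their poses are not given: they have to be found in the camera images.
- stand: fixed metal dosing stand: base, catch tray, funnel over it, sprung gate under the funnel. Origin: underside of the base, straight below the funnel's centre; z up. Base plate 6 mm thick, x -64 to 72, y -90 to 60 mm. Tray 100 x 100 mm outside, 3 mm walls, rim at z = 46 mm, centred under the funnel. Rear plate at x = +63 mm, y -85 to 40, up to z = 124 mm
- funnel_mouth (a point): centre of the round funnel's mouth, in the plane of its rim, 130 mm above the worktop; mouth 110 mm outside, 104 mm inside diameter. It narrows to a 46 mm outlet at 75 mm above the worktop, shut underneath by the gate's round disc
- gate (a joint): the gate's vertical hinge, rad: 0 = shut (its spring holds it there), 1.05 = open against its stop; positive is counter-clockwise from above. The spring asks 0.15 N m at 0 and 0.5 N m at the stop (2 N rising to 6 N at the handle post) and shuts the gate when it is let go. Balls begin to drop at about 0.4 rad; the outlet is clear at the stop
- gate_pivot (a point): point on the gate's vertical hinge axis, 66 mm above the worktop, 62 mm to the -y side of the stand's origin (stand frame); it does not move
- handle_post: upright black round post, 16 mm diameter, its sleeve free to turn, on the gate's arm 85 mm from the hinge axis. Origin at its foot, 70 mm above the worktop; the 16 mm sleeve spans 80 to 152 mm above the worktop. It travels on a level arc about the hinge: in the stand's frame from (-40, -137) mm when shut to (+45, -134) mm at the stop
- post_top (a point): centre of the top of the handle post, 152 mm above the worktop
- scoop: steel pouring scoop, black handle, 0.12 kg. Origin: underside of its flat floor; x to the pouring lip, z up. Floor x -36 to 16 mm, 54 mm wide, walls 2 mm thick, 36 to 40 high. In front a ramp rises at 39 degrees from (x 15, z 0) to the lip at (x 55, z 32), side walls 20 mm; tip it lip down 60 degrees or more to empty it. Bar handle behind, x -35 to -105 mm, 14 mm wide (y), z 24 to 40 mm
- ball0: loose white ceramic ball, 16 mm diameter, 15 g, one of four lying in the scoop; origin at its centre
- ball1: loose white ceramic ball, 16 mm diameter, 15 g, one of four lying in the scoop; origin at its centre
- ball2: loose white ceramic ball, 16 mm diameter, 15 g, one of four lying in the scoop; origin at its centre
- ball3: loose white ceramic ball, 16 mm diameter, 15 g, one of four lying in the scoop; origin at its centre
- reagent_small: capped small reagent bottle, 46 mm across, 96 mm tall; origin at the centre of its underside; a bystander, to be left alone
- dropper_bottle: slim dropper bottle with a cap, 32 mm across, 76 mm tall; origin at the centre of its underside; a bystander, to be left alone
- petri_dish: flat round covered petri dish, 91 mm across, 15 mm tall; origin at the centre of its underside; a bystander, to be left alone

How it is judged:
By the outcome, as a careful person would: the job done as asked, in the order asked, and still so for the second after the job is handed in, while the arm keeps its last pose, push and grip.
It also fails if it takes over 58 s, if anything falls off the work surface, if the arm or the gripper's body presses on something with over 40 N, if the wrist force passes 120 N, or if a joint passes its speed limit or range.

## Working session

There is one attempt and no reset: what is moved stays moved. The work goes in short steps, Python scripts to look and compute and a tool call to move; the robot and the scene stay as the last step left them, time stands still between calls to the robot, and variables do not carry over. Pictures are saved under pics/ and viewed, at most 10 in all, crops included, and the job is handed in when it is done.

Besides the shell and the picture viewer there is one more tool, called after "Request:" as name(argument=value, ...) on one line, values as JSON. play_rows: Moves the arm, as the interface text tells. Its arguments: {"type":"object","properties":{"series":{"type":"array"},"force":{"type":"number"}},"required":["series"]}

```bash
mkdir -p pics
cat > h.py <<'E'
from plant import *
import numpy as np, cv2
def w(cam,r,c,d):
    i=camera_info(cam); K=np.array(i["mtx"]);p=np.linalg.inv(K)@[c,r,1]*d
    return np.array(i["R"]).T@(p-np.array(i["t"]))
def cloud(cam,depth):
    i=camera_info(cam); K=np.array(i["mtx"]); v,u=np.mgrid[0:480,0:640]
    p=np.stack([(u-K[0,2])/K[0,0]*depth,(v-K[1,2])/K[1,1]*depth,depth],-1)
    return (p-np.array(i["t"]))@np.array(i["R"])
E
python3 - <<'E'
from h import *
np.set_printoptions(precision=1,suppress=True)
print(observe())
for cam in("top","scene"):
    im,d=grab_frame(cam); cv2.imwrite(f"pics/{cam}0.png",im[:,:,::-1]); P=cloud(cam,d); np.save(cam,P)
    i=camera_info(cam); print(cam,-np.array(i["R"]).T@i["t"])
    for q in ["stand","handle_post","post_top","scoop","ball0","reagent_small","dropper_bottle","petri_dish","funnel_mouth"]:
        for b in boxes_of(cam,q)[:4 if q=="ball0" else 2]:
            r,c=map(int,b["at"]); print(q,round(b["score"],2),r,c,P[r,c])
E
```

```text
{'time_s': 0.0, 'qpos': array([63.2,  7.1, 94.6,  0. , 78.4, -4.7]), 'joint_vel': array([-0. ,  0. ,  0.1,  0. , -0.1, -0. ]), 'tau': array([ -0. , -41.8, -36. ,   0.1,   0. ,  -0. ]), 'tool_pos': array([244.4, 601.6, 213.4]), 'tcp_rot': array([-179.9,   -0. ,  157.9]), 'force': array([-0.1,  0.7,  1.4]), 'wrist_torque': array([0., 0., 0.]), 'finger_force': 0.0, 'finger_gap': 95.06228488606091}
top [ 347.2   -1.6 1461. ]
stand 0.78 204 388 [ 548.7 -192.2   70.7]
scoop 0.79 253 273 [431.8  81.3   2.4]
scoop 0.57 302 193 [310.6 260.   74.7]
reagent_small 0.56 176 466 [ 618.1 -376.2   77.1]
dropper_bottle 0.68 305 193 [303.6 260.1  73.1]
petri_dish 0.63 281 141 [357.6 399.1  13. ]
petri_dish 0.6 206 388 [ 543.9 -192.2   71.1]
funnel_mouth 0.79 207 390 [ 540.9 -196.3   75.7]
scene [ -74.6 -982.5  970.9]
stand 0.62 282 391 [ 529.1 -217.   100.4]
handle_post 0.42 298 420 [ 519.2 -326.7  150.6]
scoop 0.59 245 297 [458.7  97.6   4.7]
ball0 0.33 299 422 [ 518.2 -334.   154.5]
dropper_bottle 0.69 219 212 [292.4 266.5  33.6]
petri_dish 0.85 198 214 [342.3 391.9   9.2]
funnel_mouth 0.84 283 395 [ 548.8 -206.5   80.8]
```

View pics/top0.png

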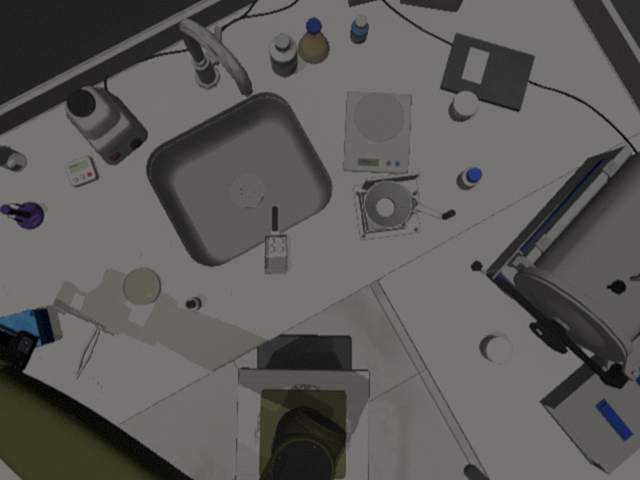

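View pics/scene0.png

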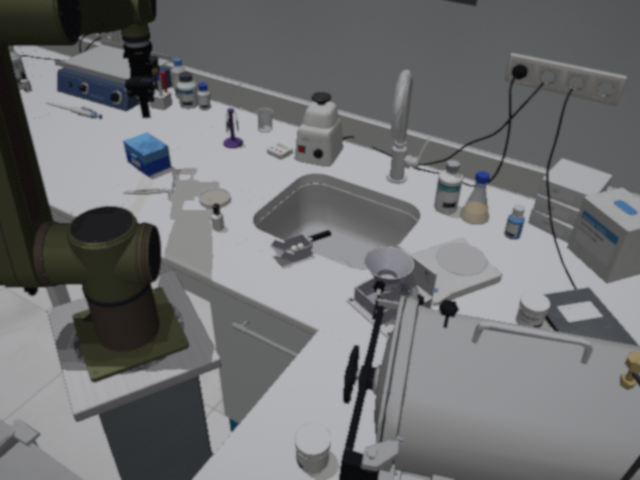

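The top view shows the scoop at about (253,273), with its lip toward the robot and its handle over the sink edge at (215,275). The funnel is at (205,388), the post top at (214,449) and the blue-capped bottle at (178,470). The scene view agrees. Next I'll refine these from the depth.

Run:
```python
from h import *
np.set_printoptions(precision=1,suppress=True)
P=np.load("top.npy"); im=cv2.imread("pics/top0.png")
# funnel rim
X=P.reshape(-1,3)
m=(abs(X[:,2]-130)<6)&(abs(X[:,0]-545)<80)&(abs(X[:,1]+193)<80)
c,r=cv2.minEnclosingCircle(X[m][:,:2].astype(np.float32)); print("rim",m.sum(),c,r,X[m].mean(0))
m=(X[:,2]>140)&(X[:,2]<165)&(abs(X[:,0]-520)<60)&(abs(X[:,1]+325)<50); print("post",m.sum(),X[m].mean(0),np.median(X[m],0))
# scoop
for lo,hi in((24,48),(8,48)):
    m=(X[:,2]>lo)&(X[:,2]<hi)&(X[:,0]>370)&(X[:,0]<570)&(abs(X[:,1]-80)<50); print("scoop",m.sum(),X[m].min(0),X[m].max(0))
for x in range(380,560,10):
    s=(abs(X[:,0]-x)<5)&(abs(X[:,1]-80)<45)&(X[:,2]>12); print(x,s.sum(),X[s].min(0)[1:] if s.any() else'',X[s].max(0)[1:] if s.any() else'')
a=cv2.resize(im[190:290,235:315],None,fx=5,fy=5,interpolation=2); b=cv2.resize(im[150:250,345:485],None,fx=5,fy=5,interpolation=2)[:, :]
o=np.hstack([a,b]);o=cv2.resize(o,(800,int(o.shape[0]*800/o.shape[1]))); cv2.imwrite("pics/crop1.png",np.clip(o*2.0,0,255).astype(np.uint8))
```

```text
rim 448 (556.0432739257812, -199.7736053466797) 76.47716522216797 [ 551.4 -188.   127.9]
post 47 [ 520.8 -323.5  150.3] [ 521.3 -324.1  150.1]
scoop 395 [383.8  47.1  24.1] [544.3 102.   47. ]
scoop 729 [383.8  46.5   8. ] [544.3 119.8  47. ]
380 23 [47.2 26.5] [100.   43.2]
390 90 [47.3 19.9] [99.9 44.8]
400 91 [47.1 12.4] [99.8 49.4]
410 53 [47.5 12.1] [100.7  41.8]
420 15 [47.8 12.8] [101.2  38.5]
430 12 [48.  18.4] [101.3  42.2]
440 45 [48.1 12. ] [101.5  40.7]
450 29 [48.4 12.8] [101.7  39.7]
460 45 [48.7 12. ] [102.   39.7]
470 60 [48.6 12.2] [102.   44.2]
480 39 [65.6 33.6] [85.4 45.1]
490 26 [70.8 34.6] [83.  50.4]
500 25 [71.  30.9] [83.6 42.5]
510 24 [71.2 32.5] [83.7 43.9]
520 24 [71.3 33.6] [84. 47.]
530 24 [71.7 31.6] [84.2 44.9]
540 22 [71.7 32.2] [84.2 42.5]
550 0
```

View pics/crop1.png

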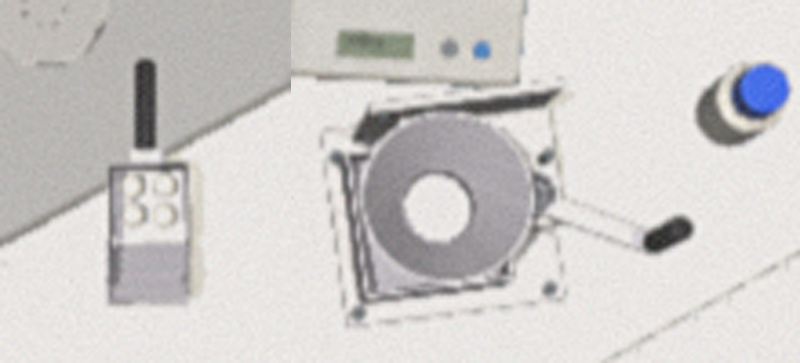

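The crop shows the scoop with four balls in it and a straight handle. The stand is turned a few degrees counter-clockwise, and the post is at the end of the arm. The scoop origin is about (439,75.5) with yaw about -178.6. I'll grasp it near (501,77,33) with the tool tilted 25° back.

Request:
play_rows(series=[[0.345,-0.729,0,0,0.0116,0.0109,1],[0.345,-0.729,0,0,0.0116,0.0109,1],[0.345,-0.729,0,0,0.0116,0.0109,1],[0.345,-0.729,0,0,0.0116,0.0109,1],[0.345,-0.729,0,0,0.0116,0.0109,1],[0.345,-0.729,0,0,0.0116,0.0109,1],[0.345,-0.729,0,0,0.0116,0.0109,1],[0.345,-0.729,0,0,0.0116,0.0109,1],[0.345,-0.729,0,0,0.0116,0.0109,1],[0.345,-0.729,0,0,0.0116,0.0109,1],[0.345,-0.729,0,0,0.0116,0.0109,1],[0.345,-0.729,0,0,0.0116,0.0109,1]], force=60)

```text
time_s: 2.5
tool_pos: [493.7, 75.8, 214.8]
tcp_rot: [-175.4, -24.5, -179.1]
force: [0.9, 0.2, 0.2]
finger_gap: 95.5
finger_force: 0.0
```

Request:
play_rows(series=[[0,0,0,0,0,0,1],[0,0,0,0,0,0,1]])

```text
time_s: 2.75
tool_pos: [492.9, 77.6, 214.6]
tcp_rot: [-175.4, -24.5, -179.2]
force: [0.3, 0.2, 0.2]
finger_gap: 95.1
finger_force: 0.0
```

Run:
```python
from h import *
np.set_printoptions(precision=2,suppress=True)
s=observe(); print(s["qpos"],s["tool_pos"],s["tcp_rot"])
im,d=grab_frame("wrist"); P=cloud("wrist",d); cv2.imwrite("pics/w1.png",im[:,:,::-1])
X=P.reshape(-1,3)
for x in range(380,560,15):
    q=(abs(X[:,0]-x)<4)&(abs(X[:,1]-78)<45)&(X[:,2]>26)&(X[:,2]<70); print(x,q.sum(),X[q].min(0) if q.any() else'',X[q].max(0) if q.any() else'')
```

```text
[  4.58   4.62  99.87  -3.11 100.19 -87.09] [492.88  77.6  214.56] [-175.36  -24.47 -179.21]
380 73 [382.4   45.85  33.32] [383.97  99.12  36.27]
395 277 [391.01  45.88  26.  ] [398.98  99.31  48.71]
410 52 [406.05  46.43  26.83] [413.88 100.13  42.16]
425 38 [421.17  47.25  26.37] [428.94 100.56  38.68]
440 49 [436.03  47.17  26.07] [443.91 101.05  38.06]
455 47 [451.08  47.62  32.06] [458.94 101.52  38.19]
470 93 [466.05  48.47  28.12] [473.98 102.01  42.27]
485 158 [481.    64.35  30.  ] [488.98  85.87  42.92]
500 127 [496.06  68.91  37.08] [503.94  82.82  42.3 ]
515 130 [511.22  69.66  36.74] [518.98  83.45  42.39]
530 30 [526.07  70.46  32.56] [527.76  83.66  41.77]
545 0
```

View pics/w1.png

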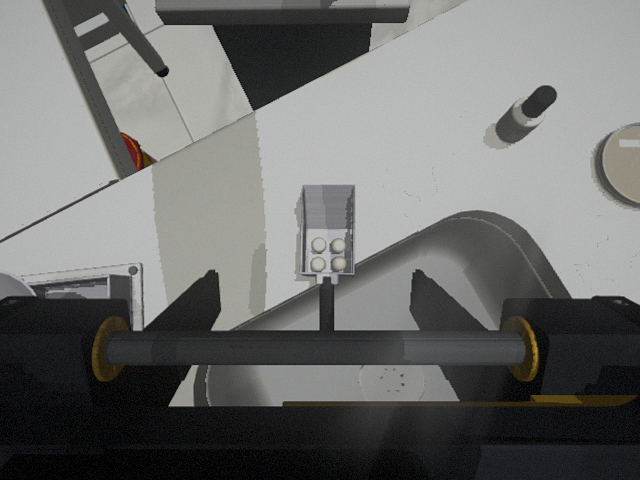

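The wrist view shows the scoop at (318,230) with all four balls in it and the handle running down to (327,330) between the fingers. The tool has about 4° of sideways tilt to correct.

```bash
cat >> h.py <<'E'
from scipy.spatial.transform import Rotation as Ro
def go(grasp,R,off=19):
    """shares from the measured pose to put the grasp point (off mm behind TCP) at grasp with R"""
    s=observe(); R0=Ro.from_euler("xyz",s["tcp_rot"],degrees=True)
    t=np.array(grasp)+off*R.as_matrix()[:,2]
    print("tcp",t.round(1),"shift/60",((t-s["tool_pos"])/60).round(3),"turn/180",((R*R0.inv()).as_rotvec(degrees=True)/180).round(4))
def rot(yaw,tilt):  # tilt about horizontal axis of plane yaw; + leans body outward
    return Ro.from_euler("z",yaw,degrees=True)*Ro.from_euler("y",tilt,degrees=True)*Ro.from_euler("z",180,degrees=True)*Ro.from_euler("x",180,degrees=True)
E
python3 -c "
from h import *
go((500,76,33),rot(1.7,25))"
```

```text
tcp [492.   75.8  15.8] shift/60 [-0.012 -0.037 -3.315] turn/180 [ 0.0234  0.0035 -0.006 ]
```

Request:
play_rows(series=[[-0.012,-0.037,-0.4,0.0234,0.0035,-0.006,1],[0,0,-0.6,0,0,0,1],[0,0,-0.6,0,0,0,1],[0,0,-0.6,0,0,0,1],[0,0,-0.5,0,0,0,1],[0,0,-0.35,0,0,0,1],[0,0,-0.265,0,0,0,1],[0,0,0,0,0,0,1],[0,0,0,0,0,0,1]])

```text
time_s: 3.92
tool_pos: [493.1, 75.2, 16.7]
tcp_rot: [-180.0, -24.9, -178.3]
force: [1.0, 0.2, -0.1]
finger_gap: 95.2
finger_force: 0.0
```

Request:
play_rows(series=[[0,0,0,0,0,0,0],[0,0,0,0,0,0,-0.3],[0,0,0,0,0,0,-0.5],[0,0,0,0,0,0,-0.6],[0,0,0,0,0,0,-0.7],[0,0,0,0,0,0,-1],[0,0,0,0,0,0,-1],[0,0,0,0,0,0,-1],[0,0,0,0,0,0,-1]], force=50)

```text
time_s: 5.05
tool_pos: [492.4, 75.2, 15.7]
tcp_rot: [-180.0, -25.0, -178.3]
force: [0.3, 0.8, -1.2]
finger_gap: 13.8
finger_force: 52.4
```

Request:
play_rows(series=[[0,0,0.1,0,0,0,-1],[0,0,0.2,0,0,0,-1],[0,0,0.35,0,0,0,-1],[0,0,0.45,0,0,0,-1],[0,0,0.45,0,0,0,-1],[0,0,0.45,0,0,0,-1],[0,0,0.45,0,0,0,-1],[0,0,0.4,0,0,0,-1],[0,0,0.25,0,0,0,-1],[0,0,0.1,0,0,0,-1],[0,0,0,0,0,0,-1]])

```text
time_s: 6.42
tool_pos: [492.2, 75.1, 207.8]
tcp_rot: [-180.0, -25.0, -178.3]
force: [-0.9, -0.5, -2.8]
finger_gap: 13.8
finger_force: 52.5
```

Run:
```python
from h import *
from scipy.optimize import least_squares
np.set_printoptions(precision=2,suppress=True)
s=observe(); print(s["qpos"],s["tool_pos"],s["tcp_rot"],s["finger_gap"])
st=[([63.163,7.093,94.555,0,78.352],[244.615,602.203,214.656]),([4.58,4.62,99.87,-3.11,100.19],[492.88,77.6,214.56]),(s["qpos"][:5],s["tool_pos"])]
def res(p):
    o=[]
    for q,t in st:
        c=Ro.from_euler("z",q[0],degrees=True)
        a=np.radians([q[1],q[1]+q[2],q[1]+q[2]+q[4]])
        r=p[0]*np.sin(a[0])+p[1]*np.sin(a[1])+p[2]*np.sin(a[2]);z=p[3]+p[0]*np.cos(a[0])+p[1]*np.cos(a[1])+p[2]*np.cos(a[2])
        o+=[r-np.sqrt(t[0]**2+t[1]**2-0),z-t[2]]
    return o
f=least_squares(res,[420,400,300,150]);print(f.x,f.fun)
im,d=grab_frame("top");P=cloud("top",d);X=P.reshape(-1,3)
# funnel: rim edge via radial profile
m=(X[:,2]>125)&(X[:,2]<136)&(abs(X[:,0]-545)<62)&(abs(X[:,1]+192)<62)
g=least_squares(lambda p:np.clip(np.hypot(X[m,0]-p[0],X[m,1]-p[1])-53.5,-15,15),[547,-192],loss="soft_l1");print("rim",m.sum(),g.x, np.median(abs(g.fun)))
im2=cv2.resize(im[140:300,240:480],None,fx=3,fy=3)[:,:,::-1];cv2.imwrite("pics/t2.png",np.clip(im2*1.8,0,255).astype(np.uint8))
```

```text
[  2.34   4.78 100.4    0.27  99.81 -89.35] [492.22  75.1  207.78] [-179.98  -24.99 -178.33] 13.788262488118157
[597.18 588.31 283.7   24.22] [-0.05 -0.3   0.29 -0.08 -0.22  0.38]
rim 341 [ 540.54 -182.92] 2.169155332800159
```

View pics/t2.png

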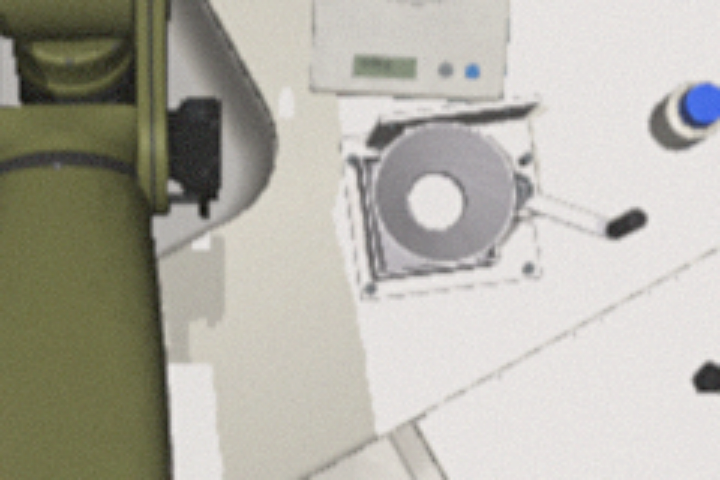

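```bash
cat > pour.py <<'E'
from h import *
np.set_printoptions(precision=3,suppress=True)
i=camera_info("top");K=np.array(i["mtx"]);R=np.array(i["R"]);t=np.array(i["t"])
d=R.T@(np.linalg.inv(K)@[388.3,204,1]);C=-R.T@t;c=C+d*(130-C[2])/d[2];print("rim px centre",c)
F=np.array([542,-183.5]) ; yaw=-21.
u=np.array([np.cos(np.radians(yaw)),np.sin(np.radians(yaw))])
s=observe();R0=Ro.from_euler("xyz",s["tcp_rot"],degrees=True);p0=np.array(s["tool_pos"])
for th,liph,back in[(0,190,18),(33,165,18),(33,145,18),(45,145,18),(55,145,16),(65,145,14),(75,145,12),(82,145,12)]:
    T=np.radians(th);dl=117.5
    g=np.r_[F+u*(back+dl*np.cos(T)),liph+1+dl*np.sin(T)]
    Rt=rot(yaw,25-th);p=g+19*Rt.as_matrix()[:,2]
    # IK check
    sm=np.radians(205-th);r=np.sqrt(np.hypot(*p[:2])**2-54**2)-284*np.sin(sm);z=p[2]-24-284*np.cos(sm)
    D=np.hypot(r,z);q3=np.pi-np.arccos((597**2+588**2-D*D)/(2*597*588));q2=np.arctan2(r,z)-np.arctan2(588*np.sin(q3),597+588*np.cos(q3))
    print(th,"tcp",p.round(1),"d/60",((p-p0)/60),"rv/180",((Rt*R0.inv()).as_rotvec(degrees=True)/180).round(4),"q2,3,5",np.degrees([q2,q3,sm-q2-q3]).round(0))
    p0,R0=p,Rt
E
python3 pour.py
```

```text
rim px centre [ 540.128 -184.74   130.   ]
0 tcp [ 661.  -229.2  173.8] d/60 [ 2.818 -5.071 -0.556] rv/180 [ 0.    -0.    -0.126] q2,3,5 [ 24.  79. 102.]
33 tcp [ 653.3 -226.2  211.2] d/60 [-0.129  0.049  0.623] rv/180 [-0.066 -0.171 -0.   ] q2,3,5 [ 7. 95. 70.]
33 tcp [ 653.3 -226.2  191.2] d/60 [ 0.     0.    -0.333] rv/180 [0. 0. 0.] q2,3,5 [ 8. 96. 68.]
45 tcp [ 642.4 -222.1  211.2] d/60 [-0.181  0.069  0.334] rv/180 [-0.024 -0.062 -0.   ] q2,3,5 [  1. 103.  56.]
55 tcp [ 628.7 -216.8  225.8] d/60 [-0.229  0.088  0.243] rv/180 [-0.02  -0.052  0.   ] q2,3,5 [ -5. 109.  45.]
65 tcp [ 612.8 -210.7  237.9] d/60 [-0.265  0.102  0.202] rv/180 [-0.02  -0.052 -0.   ] q2,3,5 [-10. 115.  35.]
75 tcp [ 595.2 -203.9  247.3] d/60 [-0.294  0.113  0.156] rv/180 [-0.02  -0.052  0.   ] q2,3,5 [-15. 122.  23.]
82 tcp [ 583.3 -199.4  252. ] d/60 [-0.197  0.076  0.079] rv/180 [-0.014 -0.036  0.   ] q2,3,5 [-18. 126.  15.]
```

Request:
play_rows(series=[[0.085,-0.152,-0.017,0,0,-0.0038,-1],[0.169,-0.304,-0.033,0,0,-0.0076,-1],[0.254,-0.456,-0.05,0,0,-0.0113,-1],[0.31,-0.558,-0.061,0,0,-0.0139,-1],[0.338,-0.609,-0.067,0,0,-0.0151,-1],[0.338,-0.609,-0.067,0,0,-0.0151,-1],[0.338,-0.609,-0.067,0,0,-0.0151,-1],[0.31,-0.558,-0.061,0,0,-0.0139,-1],[0.254,-0.456,-0.05,0,0,-0.0113,-1],[0.197,-0.355,-0.039,0,0,-0.0088,-1],[0.141,-0.254,-0.028,0,0,-0.0063,-1],[0.085,-0.152,-0.017,0,0,-0.0038,-1]])

```text
time_s: 7.98
tool_pos: [661.4, -230.7, 173.4]
tcp_rot: [-180.0, -25.1, 158.9]
force: [-0.2, 0.3, -0.9]
finger_gap: 13.6
finger_force: 52.5
```

Request:
play_rows(series=[[0,0,0,0,0,0,-1],[-0.02,0.008,0.1,-0.011,-0.0285,0,-1],[-0.02,0.008,0.1,-0.011,-0.0285,0,-1],[-0.02,0.008,0.1,-0.011,-0.0285,0,-1],[-0.022,0.008,0.1,-0.011,-0.0285,0,-1],[-0.022,0.008,0.1,-0.011,-0.0285,0,-1],[-0.025,0.009,0.123,-0.011,-0.0285,0,-1],[0,0,0,0,0,0,-1],[0,0,0,0,0,0,-1]])

```text
time_s: 9.1
tool_pos: [653.6, -225.7, 211.9]
tcp_rot: [-179.9, 7.9, 159.0]
force: [-0.6, 0.4, -2.6]
finger_gap: 13.5
finger_force: 52.5
```

Run:
```python
from h import *
np.set_printoptions(precision=2,suppress=True)
s=observe(); print(s["qpos"],s["tool_pos"],s["tcp_rot"],s["finger_gap"])
im,d=grab_frame("wrist"); a=im[:,:,::-1]
im,d=grab_frame("scene"); b=cv2.resize(im[220:340,330:470],None,fx=3.4,fy=4,interpolation=2)[:,:,::-1]
o=np.hstack([cv2.resize(a,(400,480)),b[:,:400]]); cv2.imwrite("pics/p1.png",np.clip(o*1.5,0,255).astype(np.uint8))
```

```text
[-23.62   7.44  94.71   0.32  69.92 -92.73] [ 653.62 -225.71  211.87] [-179.93    7.93  159.02] 13.476885831902639
```

View pics/p1.png

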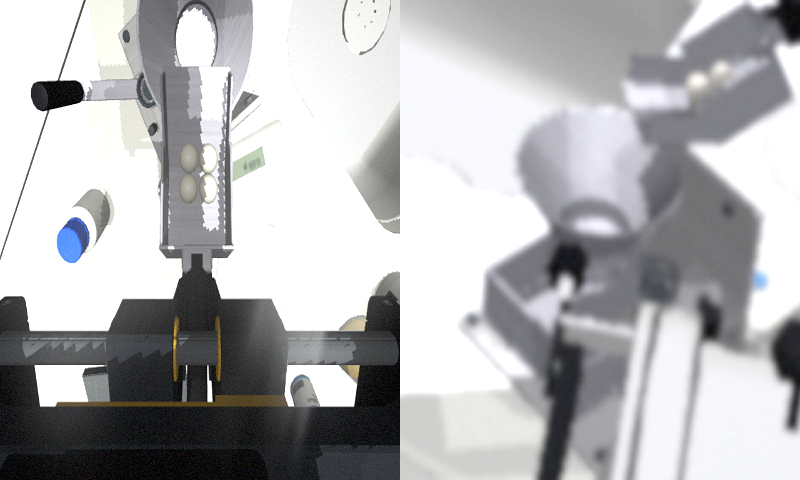

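The wrist view shows the scoop lined up with the funnel, with the lip at (195,70), the outlet at (195,35) and all four balls inside. The scene view has the lip over the funnel's far side. I'll lower and tip.

Request:
play_rows(series=[[0,0,-0.167,0,0,0,-1],[0,0,-0.167,0,0,0,-1],[-0.06,0.023,0.111,-0.008,-0.0207,0,-1],[-0.06,0.023,0.111,-0.008,-0.0207,0,-1],[-0.061,0.023,0.111,-0.008,-0.0207,0,-1],[-0.114,0.044,0.121,-0.01,-0.026,0,-1],[-0.115,0.044,0.122,-0.01,-0.026,0,-1],[-0.132,0.051,0.101,-0.01,-0.026,0,-1],[-0.133,0.051,0.101,-0.01,-0.026,0,-1],[-0.147,0.057,0.078,-0.01,-0.026,0,-1],[-0.12,0.046,0.06,-0.008,-0.021,0,-1]])

```text
time_s: 10.58
tool_pos: [596.3, -204.2, 245.3]
tcp_rot: [-179.9, 49.1, 159.0]
force: [-0.5, -0.1, -1.4]
finger_gap: 14.0
finger_force: 52.4
```

Request:
play_rows(series=[[0,0,0,0,0,0,-1],[0,0,0,0,0,0,-1],[0,0,0,0,0,0,-1],[0,0,0,0,0,0,-1],[0,0,0,0,0,0,-1],[0,0,0,0,0,0,-1],[0,0,0,0,0,0,-1],[0,0,0,0,0,0,-1]])

```text
time_s: 11.58
tool_pos: [597.2, -204.6, 246.7]
tcp_rot: [-179.9, 49.1, 159.0]
force: [0.7, -0.8, -0.9]
finger_gap: 13.8
finger_force: 52.4
```

Run:
```python
from h import *
np.set_printoptions(precision=2,suppress=True)
s=observe(); print(s["qpos"],s["tool_pos"],s["tcp_rot"],s["finger_gap"])
im,d=grab_frame("wrist"); a=im[:,:,::-1]
im,d=grab_frame("scene"); b=cv2.resize(im[210:330,330:470],None,fx=3.4,fy=4,interpolation=2)[:,:,::-1]
o=np.hstack([cv2.resize(a,(400,480)),b[:,:400]]); cv2.imwrite("pics/p2.png",np.clip(o*1.5,0,255).astype(np.uint8))
for cam in("wrist","scene"): print(cam,[(round(b["score"],2),b["at"]) for b in boxes_of(cam,"ball0")])
```

```text
[-25.21 -22.46 127.82   7.08  25.79 -99.13] [ 597.16 -204.56  246.66] [-179.9    49.09  158.99] 13.752207473736728
wrist []
scene [(0.64, [290.7, 403.6])]
```

View pics/p2.png

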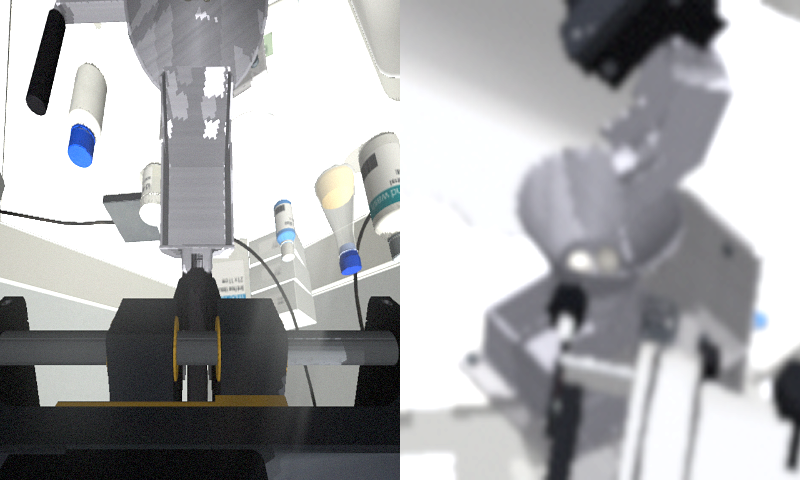

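The scoop is empty in the wrist view, and white balls show in the funnel outlet at about (595,262) in the enlarged scene view. Now I'll back out and set the scoop down slightly short of its old spot.

```bash
python3 -c "
from h import *
go((485,68,225),rot(1.7,25))
go((485,68,34),rot(1.7,25))"
```

```text
tcp [477.   67.8 207.8] shift/60 [-2.003  4.539 -0.648] turn/180 [0.07   0.4081 0.1081]
tcp [477.   67.8  16.8] shift/60 [-2.003  4.539 -3.831] turn/180 [0.07   0.4081 0.1081]
```

Request:
play_rows(series=[[0,0,0.3,0,0,0,-1],[0,0,0.5,0,0,0,-1],[0,0,0.4,0,0,0,-1]])

```text
time_s: 12.15
tool_pos: [597.6, -204.8, 322.1]
tcp_rot: [-179.9, 49.3, 159.0]
force: [0.1, -0.5, -1.2]
finger_gap: 13.8
finger_force: 52.4
```

Request:
play_rows(series=[[-0.167,0.378,-0.154,0.00583,0.034,0.009,-1],[-0.167,0.378,-0.154,0.00583,0.034,0.009,-1],[-0.167,0.378,-0.154,0.00583,0.034,0.009,-1],[-0.167,0.378,-0.154,0.00583,0.034,0.009,-1],[-0.167,0.378,-0.154,0.00583,0.034,0.009,-1],[-0.167,0.378,-0.154,0.00583,0.034,0.009,-1],[-0.167,0.378,-0.154,0.00583,0.034,0.009,-1],[-0.167,0.378,-0.154,0.00583,0.034,0.009,-1],[-0.167,0.378,-0.154,0.00583,0.034,0.009,-1],[-0.167,0.378,-0.154,0.00583,0.034,0.009,-1],[-0.167,0.378,-0.154,0.00583,0.034,0.009,-1],[-0.167,0.378,-0.154,0.00583,0.034,0.009,-1]])

```text
time_s: 13.65
tool_pos: [478.2, 68.3, 209.3]
tcp_rot: [-180.0, -24.9, -178.3]
force: [0.0, -0.2, -0.5]
finger_gap: 13.9
finger_force: 52.5
```

Request:
play_rows(series=[[0,0,0,0,0,0,-1],[0,0,0,0,0,0,-1],[0,0,0,0,0,0,-1]])

```text
time_s: 14.02
tool_pos: [477.6, 67.1, 209.1]
tcp_rot: [-180.0, -24.8, -178.4]
force: [0.1, -0.0, -1.4]
finger_gap: 13.9
finger_force: 52.5
```

Run:
```python
from h import *
np.set_printoptions(precision=1,suppress=True)
go((485,68,34),rot(1.7,25))
im,d=grab_frame("wrist");X=cloud("wrist",d).reshape(-1,3)
for x in range(365,530,15):
    q=(abs(X[:,0]-x)<4)&(abs(X[:,1]-68)<40)&(X[:,2]>150)&(X[:,2]<300); print(x,q.sum(),X[q].min(0) if q.any() else'',X[q].max(0) if q.any() else'')
```

```text
tcp [477.   67.8  16.8] shift/60 [-0.   0.  -3.2] turn/180 [0. 0. 0.]
365 294 [366.6  37.1 225.3] [369.   89.8 229.3]
380 2281 [376.   36.9 213.1] [384.   90.7 242. ]
395 2121 [391.   37.  201.6] [399.   91.2 235.7]
410 1655 [406.   38.1 193.9] [414.   91.7 231.2]
425 1660 [421.   38.3 194.1] [429.   91.9 231.8]
440 1719 [436.   38.4 194.1] [444.   92.4 231.7]
455 823 [451.   39.1 194. ] [459.   93.2 235.6]
470 940 [466.   53.4 215.1] [474.   80.5 235.7]
485 1539 [481.   36.4 229.7] [489.   96.3 300. ]
500 156 [499.7  59.2 264.4] [504.   76.2 299.7]
515 740 [511.   59.5 230.1] [519.   76.4 277.3]
```

Request:
play_rows(series=[[0,0,-0.25,0,0,0,-1],[0,0,-0.5,0,0,0,-1],[0,0,-0.6,0,0,0,-1],[0,0,-0.6,0,0,0,-1],[0,0,-0.5,0,0,0,-1],[0,0,-0.35,0,0,0,-1],[0,0,-0.2,0,0,0,-1],[0,0,-0.12,0,0,0,-1],[0,0,-0.05,0,0,0,-1],[0,0,-0.03,0,0,0,-1],[0,0,0,0,0,0,-1],[0,0,0,0,0,0,-1]])

```text
time_s: 15.58
tool_pos: [477.3, 67.6, 16.1]
tcp_rot: [-180.0, -24.9, -178.3]
force: [-0.3, -0.1, -1.2]
finger_gap: 13.9
finger_force: 52.5
```

Request:
play_rows(series=[[0,0,-0.015,0,0,0,-1],[0,0,0,0,0,0,-1],[0,0,0,0,0,0,-0.6],[0,0,0,0,0,0,-0.3],[0,0,0,0,0,0,0.2],[0,0,0,0,0,0,0.2],[0,0,0,0,0,0,0.2]])

```text
time_s: 16.45
tool_pos: [476.9, 67.6, 14.8]
tcp_rot: [-180.0, -25.0, -178.3]
force: [-0.6, -0.0, 1.1]
finger_gap: 53.2
finger_force: 0.0
```

Request:
play_rows(series=[[0.1,0,0.2,0,0,0,0.2],[0.2,0,0.43,0,0,0,0.2],[0.25,0,0.54,0,0,0,0.2],[0.25,0,0.54,0,0,0,0.2],[0.2,0,0.6,0,0,0,0.2],[0,0,0.6,0,0,0,0.2],[0,0,0.6,0,0,0,0.2],[0,0,0.4,0,0,0,0.2],[0,0,0,0,0,0,0.2]])

```text
time_s: 17.58
tool_pos: [538.4, 67.7, 252.6]
tcp_rot: [-180.0, -24.6, -178.3]
force: [-0.3, -0.3, -0.1]
finger_gap: 57.2
finger_force: 0.0
```

Run:
```python
from h import *
np.set_printoptions(precision=1,suppress=True)
im,d=grab_frame("wrist");X=cloud("wrist",d).reshape(-1,3)
for x in range(365,530,15):
    q=(abs(X[:,0]-x)<4)&(abs(X[:,1]-68)<40)&(X[:,2]>8)&(X[:,2]<60); print(x,q.sum(),X[q].min(0) if q.any() else'',X[q].max(0) if q.any() else'')
# hover for post, from the robot side so that wrist cam can look: grasp closing along stand x
psi=7.
F=np.array([541,-184]);M=Ro.from_euler("z",psi,degrees=True).as_matrix()[:2,:2]
print("post shut",F+M@[-40,-137],"open",F+M@[45,-134],"pivot",F+M@[0,-62])
for y in(-90,90): print(y); go((519,-322,260),rot(y+0,0))
```

```text
365 167 [364.9  37.   28.8] [369.   90.   35.9]
380 404 [376.1  37.1  17.4] [384.   90.9  47.2]
395 342 [391.   38.1   8. ] [399.   90.8  37.4]
410 40 [406.1  38.7   8.5] [414.   91.   36.2]
425 43 [421.1  38.4   8.8] [428.9  92.3  35.7]
440 48 [436.4  38.7   8.3] [443.8  92.6  36.9]
455 269 [451.   39.3   8.3] [458.9  93.1  41.2]
470 113 [466.2  56.5  26.2] [474.   76.6  40.2]
485 95 [481.   60.4  33.9] [488.8  73.7  40.2]
500 102 [496.1  60.9  35.4] [503.9  74.1  40.8]
515 101 [511.   61.3  34.2] [519.   74.5  40.2]
post shut [ 518.  -324.9] open [ 602.  -311.5] pivot [ 548.6 -245.5]
-90
tcp [ 519. -322.  241.] shift/60 [-0.3 -6.5 -0.2] turn/180 [-0.1 -0.1 -0.5]
90
tcp [ 519. -322.  241.] shift/60 [-0.3 -6.5 -0.2] turn/180 [ 0.1 -0.1  0.5]
```

Run:
```python
from h import *
np.set_printoptions(precision=3,suppress=True)
X=np.load("top.npy").reshape(-1,3)
for lo,hi in((100,190),(190,400),(400,900)):
    q=(X[:,2]>lo)&(X[:,2]<hi)&(X[:,0]>400)&(X[:,0]<720)&(X[:,1]<-250)&(X[:,1]>-460); print(lo,q.sum(),X[q].min(0) if q.any() else'',X[q].max(0) if q.any() else'')
    h,_,_=np.histogram2d(X[q][:,0],X[q][:,1],bins=[range(400,721,40),range(-460,-249,30)]); print(h.astype(int))
go((519,-323,269),rot(-81,0))
```

```text
100 114 [ 400.039 -459.335  100.159] [ 630.542 -250.915  159.461]
[[11  0  0  0  0  0  0]
 [ 0  0  0  0  0  0  0]
 [ 0  0  0  0 42  0  0]
 [ 0  0  0  0 39  0  1]
 [ 0  0  0  0  0  0  0]
 [ 0  0 10  0  0  0 11]
 [ 0  0  0  0  0  0  0]
 [ 0  0  0  0  0  0  0]]
190 339 [ 400.151 -459.178  231.682] [ 435.826 -339.334  273.121]
[[140 161   0  37   1   0   0]
 [  0   0   0   0   0   0   0]
 [  0   0   0   0   0   0   0]
 [  0   0   0   0   0   0   0]
 [  0   0   0   0   0   0   0]
 [  0   0   0   0   0   0   0]
 [  0   0   0   0   0   0   0]
 [  0   0   0   0   0   0   0]]
400 0  
[[0 0 0 0 0 0 0]
 [0 0 0 0 0 0 0]
 [0 0 0 0 0 0 0]
 [0 0 0 0 0 0 0]
 [0 0 0 0 0 0 0]
 [0 0 0 0 0 0 0]
 [0 0 0 0 0 0 0]
 [0 0 0 0 0 0 0]]
tcp [ 519. -323.  250.] shift/60 [-0.31  -6.51  -0.009] turn/180 [-0.096 -0.116 -0.452]
```

```bash
python3 -c "
from h import *
go((519,-323,269),rot(-135,0))"
```

```text
tcp [ 519. -323.  250.] shift/60 [-0.31  -6.51  -0.009] turn/180 [-0.1619 -0.07   -0.7446]
```

Request:
play_rows(series=[[-0.0194,-0.407,0,-0.01012,-0.00438,-0.04654,0.2],[-0.0194,-0.407,0,-0.01012,-0.00438,-0.04654,0.2],[-0.0194,-0.407,0,-0.01012,-0.00438,-0.04654,0.2],[-0.0194,-0.407,0,-0.01012,-0.00438,-0.04654,0.2],[-0.0194,-0.407,0,-0.01012,-0.00438,-0.04654,0.2],[-0.0194,-0.407,0,-0.01012,-0.00438,-0.04654,0.2],[-0.0194,-0.407,0,-0.01012,-0.00438,-0.04654,0.2],[-0.0194,-0.407,0,-0.01012,-0.00438,-0.04654,0.2]])

```text
time_s: 18.62
tool_pos: [526.8, -128.4, 247.4]
tcp_rot: [-171.2, -12.5, 111.1]
force: [0.7, -0.0, -0.5]
finger_gap: 57.1
finger_force: 0.0
```

Request:
play_rows(series=[[-0.0194,-0.407,0,-0.01012,-0.00438,-0.04654,0.2],[-0.0194,-0.407,0,-0.01012,-0.00438,-0.04654,0.2],[-0.0194,-0.407,0,-0.01012,-0.00438,-0.04654,0.2],[-0.0194,-0.407,0,-0.01012,-0.00438,-0.04654,0.2],[-0.0194,-0.407,0,-0.01012,-0.00438,-0.04654,0.2],[-0.0194,-0.407,0,-0.01012,-0.00438,-0.04654,0.2],[-0.0194,-0.407,0,-0.01012,-0.00438,-0.04654,0.2],[-0.0194,-0.407,0,-0.01012,-0.00438,-0.04654,0.2],[0,0,0,0,0,0,0.2],[0,0,0,0,0,0,0.2]])

```text
time_s: 19.88
tool_pos: [518.0, -322.3, 248.3]
tcp_rot: [-179.9, -0.2, 45.1]
force: [0.2, 0.5, -0.2]
finger_gap: 57.1
finger_force: 0.0
```

Run:
```python
from h import *
np.set_printoptions(precision=2,suppress=True)
s=observe(); print(s["qpos"],s["tool_pos"],s["tcp_rot"],s["finger_gap"])
im,d=grab_frame("wrist"); P=cloud("wrist",d);X=P.reshape(-1,3)
for q in("post_top","handle_post","ball0"):
    for b in boxes_of("wrist",q)[:4]: r,c=map(int,b["at"]); print(q,b["score"],r,c,P[r,c])
m=(X[:,2]>140)&(X[:,2]<160)&(np.hypot(X[:,0]-520,X[:,1]+324)<30);print(m.sum(),X[m].mean(0),X[m].min(0),X[m].max(0))
m=(X[:,2]>120)&(X[:,2]<140)&(np.hypot(X[:,0]-542,X[:,1]+184)<75);print("rim",m.sum(),X[m].min(0),X[m].max(0)) if m.any() else 0
a=cv2.resize(im,(560,420))[:,:,::-1]; cv2.imwrite("pics/w3.png",np.clip(a*1.4,0,255).astype(np.uint8))
```

```text
[-37.02   1.1   97.64   0.19  81.37   7.83] [ 518.03 -322.3   248.26] [-179.86   -0.17   45.12] 57.062836356872104
post_top 0.6 227 319 [ 526.82 -318.78  148.23]
handle_post 0.66 225 320 [ 527.71 -319.03  143.69]
ball0 0.81 103 213 [ 529.14 -190.11   89.07]
ball0 0.68 72 228 [ 556.1  -182.51   87.23]
ball0 0.67 92 230 [ 545.84 -194.57   89.63]
ball0 0.55 85 207 [ 536.58 -178.01   91.62]
381 [ 523.36 -323.63  151.17] [ 514.81 -331.94  140.07] [ 530.34 -316.61  154.02]
rim 7498 [ 487.12 -237.79  120.  ] [ 612.16 -128.96  132.81]
```

View pics/w3.png

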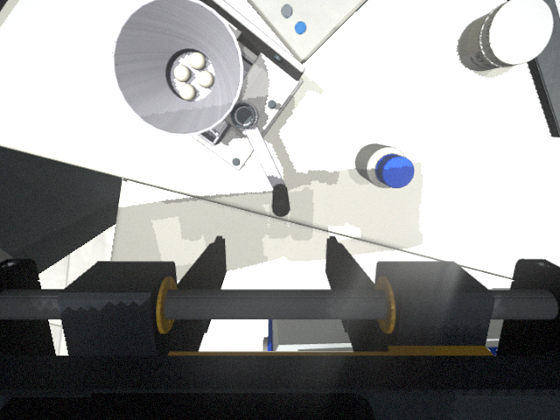

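The wrist view shows four balls resting in the funnel at about (192,75), the post top at (280,192) and the bottle at (390,170), clear of the fingers. The post centre is about (522.5,-324.2).

Request:
play_rows(series=[[0.075,-0.03,-0.19,0,0,0,0.2],[0,0,-0.45,0,0,0,0.2],[0,0,-0.5,0,0,0,0.2],[0,0,-0.5,0,0,0,0.2],[0,0,-0.35,0,0,0,0.2],[0,0,-0.2,0,0,0,0.2],[0,0,0,0,0,0,0.2],[0,0,0,0,0,0,-0.2],[0,0,0,0,0,0,-0.4],[0,0,0,0,0,0,-0.6],[0,0,0,0,0,0,-1],[0,0,0,0,0,0,-1]], force=40)

```text
time_s: 21.58
tool_pos: [522.6, -324.7, 118.2]
tcp_rot: [-180.0, -0.2, 45.0]
force: [-2.1, 2.3, 2.7]
finger_gap: 14.9
finger_force: 40.0
```

Request:
play_rows(series=[[0,0,0,0,0,0,-1],[0,0,0,0,0,0,-1]])

```text
time_s: 21.82
tool_pos: [522.7, -324.8, 118.2]
tcp_rot: [-180.0, -0.2, 45.0]
force: [-1.1, 1.3, 2.7]
finger_gap: 15.3
finger_force: 40.0
```

Run:
```python
from h import *
np.set_printoptions(precision=3,suppress=True)
s=observe();print(s["tool_pos"],s["force"],s["finger_gap"])
P=np.array([551.6,-244.4]);r0=np.array([522.5,-324.2])-P
a0=0
for a in(6,12,18,24,30,36,42,48,54,60,62,64):
    f=lambda a:P+Ro.from_euler("z",a,degrees=True).as_matrix()[:2,:2]@r0
    print(a,f(a),(f(a)-f(a0))/60);a0=a
```

```text
[ 522.711 -324.75   118.194] [-1.15   1.297  2.733] 15.270568922647216
6 [ 531.001 -326.805] [ 0.142 -0.043]
12 [ 539.727 -328.506] [ 0.145 -0.028]
18 [ 548.584 -329.287] [ 0.148 -0.013]
24 [ 557.473 -329.137] [0.148 0.002]
30 [ 566.299 -328.059] [0.147 0.018]
36 [ 574.963 -326.064] [0.144 0.033]
42 [ 583.371 -323.175] [0.14  0.048]
48 [ 591.431 -319.422] [0.134 0.063]
54 [ 599.055 -314.848] [0.127 0.076]
60 [ 606.159 -309.501] [0.118 0.089]
62 [ 608.398 -307.558] [0.037 0.032]
64 [ 610.567 -305.537] [0.036 0.034]
```

Request:
play_rows(series=[[0.142,-0.043,0,0,0,0.0333,-1],[0.145,-0.028,0,0,0,0.0333,-1],[0.148,-0.013,0,0,0,0.0333,-1],[0.148,0.002,0,0,0,0.0333,-1],[0,0,0,0,0,0,-1]], force=50)

```text
time_s: 22.45
tool_pos: [557.6, -329.1, 118.1]
tcp_rot: [-179.9, -0.2, 68.9]
force: [-4.0, 3.2, 4.7]
finger_gap: 15.2
finger_force: 50.0
```

Request:
play_rows(series=[[0.147,0.018,0,0,0,0.0333,-1],[0.144,0.033,0,0,0,0.0333,-1],[0.14,0.048,0,0,0,0.0333,-1],[0,0,0,0,0,0,-1]])

```text
time_s: 22.95
tool_pos: [582.5, -323.1, 118.0]
tcp_rot: [-179.8, -0.2, 86.9]
force: [-6.2, 4.6, 5.7]
finger_gap: 15.1
finger_force: 50.0
```

Request:
play_rows(series=[[0.128,0.073,0,0,0,0.0333,-1],[0.124,0.08,0,0,0,0.0333,-1],[0.1,0.077,0,0,0,0.029,-1],[0,0,0,0,0,0,-1],[0,0,0,0,0,0,-1]])

```text
time_s: 23.58
tool_pos: [602.9, -310.8, 118.1]
tcp_rot: [-179.8, -0.2, 104.1]
force: [-8.1, 0.0, 5.2]
finger_gap: 15.1
finger_force: 50.0
```

Request:
play_rows(series=[[0.038,0.031,0,0,0,0.011,-1],[0.019,0.016,0,0,0,0.0055,-1],[0,0,0,0,0,0,-1],[0,0,0,0,0,0,-1]])

```text
time_s: 24.08
tool_pos: [605.6, -308.5, 118.0]
tcp_rot: [-179.7, -0.2, 107.0]
force: [-9.5, -1.2, 6.0]
finger_gap: 15.0
finger_force: 50.0
```

Request:
play_rows(series=[[0.019,0.016,0,0,0,0.0055,-1],[0.019,0.016,0,0,0,0.0055,-1],[0,0,0,0,0,0,-1],[0,0,0,0,0,0,-1]])

```text
time_s: 24.58
tool_pos: [606.2, -308.1, 118.0]
tcp_rot: [-179.4, -0.1, 109.0]
force: [-14.3, -4.2, 7.3]
finger_gap: 15.6
finger_force: 50.0
```

Tangential force has jumped and motion has stalled, so the gate is at the stop. Next I'll check the balls.

Run:
```python
from h import *
np.set_printoptions(precision=1,suppress=True)
im,d=grab_frame("scene"); P=cloud("scene",d); b=cv2.resize(im[200:330,270:470],None,fx=4,fy=4,interpolation=2)[:,:,::-1]
for q in("ball0","scoop"):
  for o in boxes_of("scene",q)[:4]: r,c=map(int,o["at"]); print(q,o["score"],r,c,P[r,c])
w,dw=grab_frame("wrist");P=cloud("wrist",dw)
for o in boxes_of("wrist","ball0")[:5]: r,c=map(int,o["at"]); print("wrist",o["score"],r,c,P[r,c])
t,dt=grab_frame("top");P=cloud("top",dt)
for q in ("ball0","scoop","reagent_small","dropper_bottle","petri_dish"):
  for o in boxes_of("top",q)[:4]: r,c=map(int,o["at"]); print("top",q,o["score"],r,c,P[r,c])
o=np.hstack([cv2.resize(b,(400,400)),cv2.resize(w[:,:,::-1],(400,400))]); cv2.imwrite("pics/f.png",np.clip(o*1.4,0,255).astype(np.uint8))
```

```text
scoop 0.97 247 291 [438.6  91.7   9.7]
wrist 0.93 29 276 [ 537.1 -184.    26.2]
wrist 0.59 10 290 [ 542.  -170.6   24.6]
top scoop 0.93 259 276 [417.3  73.7  -1.1]
top dropper_bottle 0.62 301 194 [312.5 261.1  57. ]
top petri_dish 0.69 282 140 [355.1 402.   11.2]
```

View pics/f.png

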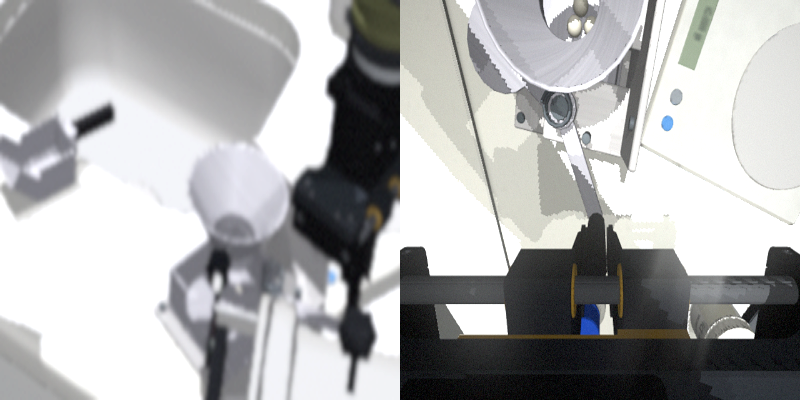

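The scoop stands upright and empty at left. The funnel cone is empty, and balls are visible through the open outlet at (580,22), at tray height. I'll do one last check for a ball left up in the outlet, then hand in.

Request:
play_rows(series=[[0,0,0,0,0,0,-1],[0,0,0,0,0,0,-1],[0,0,0,0,0,0,-1],[0,0,0,0,0,0,-1]])

```text
time_s: 25.62
tool_pos: [606.2, -308.1, 118.0]
tcp_rot: [-179.4, -0.1, 109.0]
force: [-13.4, -4.1, 6.6]
finger_gap: 15.3
finger_force: 50.0
```

Run:
```python
from h import *
np.set_printoptions(precision=1,suppress=True)
for cam in("top","wrist"):
    im,d=grab_frame(cam);X=cloud(cam,d).reshape(-1,3);r=np.hypot(X[:,0]-542,X[:,1]+184)
    print(cam,[(z,int(((r<21)&(X[:,2]>z)&(X[:,2]<=z+10)).sum())) for z in range(-5,130,10)])
    if cam=="top": v=cv2.resize(im[180:230,360:415],None,fx=10,fy=10,interpolation=2)[:,:,::-1]
w=cv2.resize(im[0:140,190:400],None,fx=2.5,fy=3.6)[:500,:,::-1]
o=np.hstack([v[:500],w[:500,:240]]);cv2.imwrite("pics/g.png",o)
s=observe();print(s["tool_pos"],s["force"],s["finger_gap"],s["time_s"])
```

```text
top [(-5, 4), (5, 73), (15, 76), (25, 18), (35, 0), (45, 0), (55, 0), (65, 0), (75, 1), (85, 0), (95, 0), (105, 0), (115, 0), (125, 0)]
wrist [(-5, 0), (5, 846), (15, 1025), (25, 172), (35, 0), (45, 0), (55, 0), (65, 0), (75, 0), (85, 0), (95, 0), (105, 0), (115, 0), (125, 0)]
[ 606.2 -308.1  118. ] [-12.6  -5.3   6.1] 14.657571306694571 25.725
```

View pics/g.png

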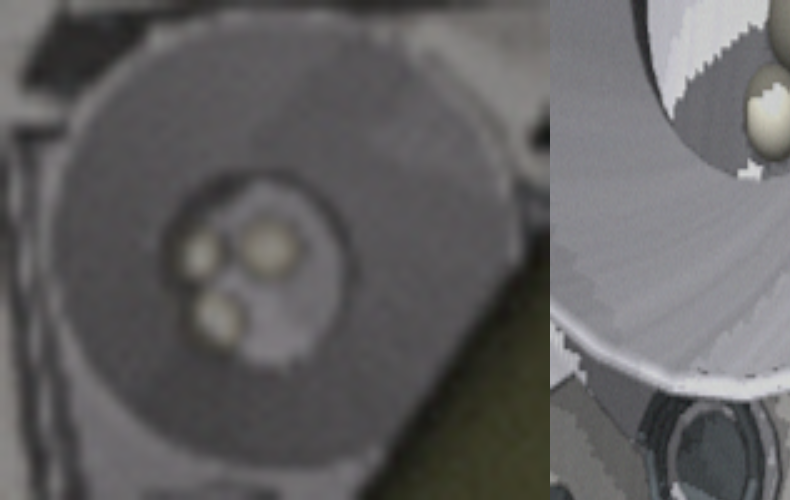

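Three balls show on the tray floor through the outlet. The fourth must be in the tray out of view, since the funnel is empty from both cameras.

```bash
python3 -c "
from plant import *
print(job_done())"
```

```text
the job is handed in; nothing more can be done
None
```

I handed the job in at about 26 s: all four balls went into the funnel, the empty scoop stands upright and released, and the gate is gripped against its stop with the funnel empty; I could see only three balls in the tray, the fourth presumably hidden under the cone, and I did not re-measure the reagent bottle, which showed no contact.

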